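# Set out the performer's input gear around mixer and drum machine

### The job

Set out the small gear for tonight's act, seen from the robot's side of the table: stand the DI box midway between the mixer and the drum machine, in line with them, the white pedal straight behind the DI box (on its far side) with a 3 cm gap for plugs, the wireless receiver centred on top of the DI box, and the round volume controller straight in front of the middle of the drum machine (on the robot's side) with a 3 cm gap. Everything stands upright and square to the mixer, with the long sides of DI box, pedal and receiver running front to back. Leave the tape roll, the mug and the screwdriver where they are.

Things in the scene. Friction and masses are not known exactly. Their poses are not given: they have to be found in the camera images.
- mixer: Compact mixing desk, fixed: dark box with a grey top carrying knobs and four faders, 160 (x) x 160 (y) x 45 mm high, knobs and fader caps to 56 mm. Origin: centre of its underside, on the table. Its -x side is the front (towards the robot), +x points away from the robot (behind), yaw within 0.1 rad. It stands on the left or on the right of the drum machine, drawn afresh.
- drum_machine: Drum machine, fixed: low grey box with 12 black pads, a display and three knobs, 100 (x, front to back) x 160 (y) x 32 mm high, pads and knobs to 42 mm. Origin: centre of its underside. Its -x side is the front (towards the robot). Same yaw as the mixer and side by side with it, centres 350 to 370 mm apart along y.
- di_box: DI box, loose, 0.35 kg nominal: bare aluminium block with a flat empty top and round sockets in its short ends, 80 (x, its long side) x 55 (y) x 45 mm high. Origin: centre of its underside; x along the long side. Grip across the 55 mm. Which end faces front does not matter.
- pedal: Mini effect pedal, loose, 0.22 kg nominal: white box with one steel foot switch and one black knob on top, 90 (x, its long side) x 45 (y) x 32 mm high, knob and switch to 44 mm. Origin: centre of its underside; x along the long side, the foot switch towards -x. Grip across the 45 mm. Which end faces front does not matter.
- receiver: Wireless receiver, loose, 0.12 kg nominal: small black box with a grey display window and two tiny round buttons on top, 65 (x, its long side) x 40 (y) x 28 mm high. Origin: centre of its underside; x along the long side. Grip across the 40 mm. Which end faces front does not matter.
- volume_knob: Round desktop volume controller, loose, 0.25 kg nominal: aluminium knob on a black base, one solid upright cylinder 60 mm in diameter and 45 mm high. Origin: centre of its underside. Its yaw does not matter.
- tape_roll: Bystander: roll of black tape lying flat, loose, 96 mm outer and 74 mm inner diameter, 48 mm high, nearer the robot than the row of gear. Origin: centre of its underside.
- mug: Bystander: white mug, loose, 72 mm in diameter, 75 mm high, handle at its +y side, at the far left of the table. Origin: centre of its underside.
- screwdriver: Bystander: screwdriver lying at the far right of the table, loose, about 180 mm long along its x. Origin: middle of its underside.
Things that resemble listed ones, but are neither listed nor needed, are in the scene too. Leave any blue or orange look-alike of the pedal alone.

How it is judged (in metres and radians):
At the end, for the whole second after the job is handed in: DI box 163-197 mm from mixer and drum machine, in line +-15; pedal 115+-15 mm behind it, receiver on it (centres within 12), volume controller 110+-15 mm before drum machine; sideways +-15; long sides within 0.17 rad of mixer x (receiver 0.2 of DI); upright (0.1), released, at rest (horizontal distance between di_box and mixer between 0.163 and 0.197 m and horizontal distance between di_box and drum_machine between 0.163 and 0.197 m and x of di_box in the frame of mixer between -0.015 and 0.015 m and height (world z) of di_box between -0.005 and 0.005 m and angle between the x axis of each of di_box, pedal and the x axis of mixer, either way round below 0.17 rad and horizontal distance between pedal and di_box between 0.1 and 0.13 m and y of pedal in the frame of di_box between -0.015 and 0.015 m and x of pedal in the frame of mixer above 0.06 m and height (world z) of pedal between -0.005 and 0.005 m and horizontal distance between receiver and di_box below 0.012 m and angle between the x axis of receiver and the x axis of di_box, either way round below 0.2 rad and z of receiver in the frame of di_box between 0.04 and 0.05 m and x of volume_knob in the frame of drum_machine between -0.125 and -0.095 m and y of volume_knob in the frame of drum_machine between -0.015 and 0.015 m and height (world z) of volume_knob between -0.005 and 0.005 m and angle between each of di_box, pedal, receiver, volume_knob's own z axis and vertical below 0.1 rad and linear speed of each of di_box, pedal, receiver, volume_knob below 0.02 m/s and angular speed of each of di_box, pedal, receiver, volume_knob below 0.2 rad/s); the robot touches nothing.
It fails at once if the tape roll is moved more than 20 mm (distance of tape_roll from where it was at the start of the episode above 0.02 m).
It fails at once if the mug is moved more than 20 mm (distance of mug from where it was at the start of the episode above 0.02 m).
It fails at once if the screwdriver is moved more than 20 mm (distance of screwdriver from where it was at the start of the episode above 0.02 m).
It also fails if it takes over 118 s, if anything falls off the work surface, if the arm or the gripper's body presses on something with over 40 N, if the wrist force passes 120 N, or if a joint passes its speed limit or range.

### The arm

A 6-joint arm with a two-finger parallel gripper is mounted at the origin on the work surface. World frame = base frame: x ahead of the robot, y to its left, z up, the work surface at z = 0. Lengths are in mm, angles in rad, forces in N, time in s.
With the tool pointing down it reaches from about 350 to 875 mm from the base axis. Payload 4.2 kg.
Tool frame: the origin (TCP) lies midway between the tips of the shut fingers; the grasp point (between the pads) lies 19 mm behind it (ctrl.grip_point_offset is the distance from the TCP to the grasp point, in mm); z points along the fingers, y is the line along which they close (so a half turn about z gives the same grasp; the last joint's range is limited). The gripper opens to 87 mm and grips with 3 to 60 N. Pads are 19 mm wide; open, the fingers measure 117 mm over their backs; the gripper's body (75 mm by 190 mm) begins 51 mm behind the grasp point.
Start: joints at [1.457, 0.385, 0.008, 0, -1.194, -0.259], TCP at [227.607, 582.06, 184.95] pointing down, gripper open.
Joint ranges: [-3.14, 3.14], [-1.21, 2.06], [-1.07, 1.41], [-3.16, 2.05], [-2.99, -0.16], [-3.1, 3.1]. Speed limits (rad/s): [2.79, 2.79, 3.14, 3.14, 3.14, 3.14].

### API

Orientations are given as a unit quaternion [x, y, z, w].
In Python, from plant import ctrl, vision, order, models gives the robot as it stands. The module is installed in compiled form; this text tells all that it offers.
- The arm moves only by the shell command python3 -m creep 'ROWS' [FORCE]. ROWS is a JSON object whose one key "steps" holds one flat list of numbers, 7 for each row, row after row: the finger opening in mm, from 0 to 87, then the shift along the tool's x, y, z in units of 25 mm (1.0 is 25 mm), then the turn, a rotation vector about the tool's x, y, z in units of 6 degrees (1.0 is 6 degrees). A call has 1 to 12 rows; each row shifts and turns the commanded pose from where the row before left it, along the tool's axes as they then stand; what a row does not reach is not made up. A row lasts 1/10 s, in which the tool goes at most 50 mm and 8.59 degrees, less where a joint would pass 70% of its speed; a pose out of reach is approached as far as the arm can. A call is refused whole if a number of a shift passes 1 or a number of a turn 1, either way. A call with a gripper value outside its range is refused whole. The fingers move at their own pace and stop on an object; FORCE is the grip in N (left out, the last holds). Time passes only in rows, so rows that do not move let the fingers close. It gives the time, the measured TCP pose, the force, the opening and the grip force at its end, in the units of the state.
- ctrl.get_obs(): the state, without advancing time (a new reading comes with each control period).
- vision.get_image(name): name is "side" or "top" or "wrist"; returns a dict with "color" (384x512x3 uint8, red, green, blue), "fx", "fy", "cx", "cy" (pixels), "R" (3x3) and "t" (3): a world point X has camera coordinates R X + t; the wrist camera has in their place "hand_eye" (4x4, takes a point from camera to tool coordinates, whose origin is the TCP and whose axes are the flange's). Camera axes: x right, y down, z forward; pixel columns grow to the right and rows downward; lengths in mm; the calibration is good to about 2 mm. The wrist camera is an equidistant fisheye: a pixel r from the principal point sees the ray r / f radians off the axis. A picture is of the moment at which its call begins: read the wrist's pose just before it. There is no depth.
- order.hand_in(): hands the job in; it is judged then, once.
Trained networks look in a picture, given as the dict that the camera call returned (one of the last four; its "shot" number tells which), for a name from the list of things; names that differ only in an ending like _2 or _b are one class to them, and where a whole thing is asked for, a point or a joint stands for the part that bears it (a point fixed in the world has none). Each returns a list of dicts, best first, with "confidence" (0 to 1); they miss things now and then, are a little off and sometimes report something else, mostly with a low value. They report only what shows in the picture. A call takes as long as a camera call. They do not tell look-alikes from the thing itself.
- models.look_for(picture, target): "bbox" ([left, top, right, bottom] in pixels, round what is visible of it).
- models.pinpoint(picture, target): "point" ([row, column] in pixels: a listed point, or the origin of a listed thing).
The state is a dict: "time": time; "joint_pos": joint angles; "joint_velocities": joint speeds; "tau": joint torques, N m; "tcp_pos": TCP position; "eef_rot": TCP orientation; "force": force on the tool from outside, world axes, zero at the start; "wrist_torque": the same for the moment, N m; "finger_gap": finger opening in mm; "finger_force": force on a finger pad.
Only numpy, scipy, OpenCV 4.12 (cv2) and the standard library are available. Lean on these libraries where they do the work, as an engineer would, in place of code of your own. Each camera call takes 0.05 s, during which the arm holds its last target. There are 200 camera calls.

## Working session

There is one attempt and no reset: what is moved stays moved. The work goes in short steps, Python scripts to look and compute and a shell command to move; the robot and the scene stay as the last step left them, time stands still between calls to the robot, and variables do not carry over. Pictures are saved under pics/ and viewed, at most 17 in all, crops included, and the job is handed in when it is done.

```bash
mkdir -p pics; cat > h.py <<'E'
import numpy as np, cv2
from scipy.spatial.transform import Rotation as Ro
from plant import ctrl, vision, order, models
def ray(im,row,col,obs=None):
    if 'hand_eye' in im:
        d=np.array([(col-im['cx'])/im['fx'],(row-im['cy'])/im['fy']]);r=np.hypot(*d)
        v=np.array([*(d/max(r,1e-9)*np.sin(r)),np.cos(r)])
        H=np.array(im['hand_eye']);R=Ro.from_quat(obs['eef_rot']).as_matrix()
        return R@H[:3,3]+np.array(obs['tcp_pos']),R@H[:3,:3]@v
    R=np.array(im['R']);t=np.array(im['t'])
    return -R.T@t, R.T@np.array([(col-im['cx'])/im['fx'],(row-im['cy'])/im['fy'],1])
def atz(im,row,col,z,obs=None):
    o,d=ray(im,row,col,obs); return o+d*(z-o[2])/d[2]
def save(im,n,s=1.5):
    cv2.imwrite('pics/'+n,cv2.resize(im['color'][:,:,::-1],None,fx=s,fy=s,interpolation=cv2.INTER_CUBIC))
E
python3 - <<'E'
from h import *
o=ctrl.get_obs();print(o['tcp_pos'],o['eef_rot'],o['time'],ctrl.grip_point_offset)
names="mixer drum_machine di_box pedal receiver volume_knob tape_roll mug screwdriver".split()
for c in ['top','side','wrist']:
    im=vision.get_image(c);save(im,c+'0.png')
    print(c,im['fx'],im['cx'],im['cy'],ray(im,192,256,o))
    for n in names:
        print(n)
        for d in models.pinpoint(im,n)[:4]:
            r,k=d['point'];print('   pt',[round(r),round(k)],round(d['confidence'],2),atz(im,r,k,0,o).round()[:2])
        for d in models.look_for(im,n)[:4]:
            print('   bb',np.round(d['bbox']),round(d['confidence'],2))
E
```

```text
[227.37189256 581.42118056 183.88034841] [ 9.82658321e-01 -1.85422344e-01 -1.64214293e-04  1.07275763e-03] 0.0 18.700000000000003
top 356.90060800094057 261.1948526994034 194.5264942266251 (array([ 356.38599201,   44.94851152, 1016.88849202]), array([ 0.22111317,  0.00863589, -0.97534423]))
mixer
   pt [196, 214] 0.85 [578. 176.]
   pt [250, 141] 0.66 [421. 378.]
   bb [181. 164. 245. 226.] 0.87
drum_machine
   pt [198, 335] 0.87 [ 568. -175.]
   bb [306. 178. 369. 216.] 0.69
di_box
   pt [202, 143] 0.72 [560. 381.]
   pt [255, 412] 0.58 [ 402. -386.]
   pt [264, 278] 0.42 [380.  -5.]
   bb [400. 238. 434. 272.] 0.93
pedal
   pt [168, 111] 0.91 [662. 483.]
   pt [215, 100] 0.9 [523. 504.]
   pt [204, 143] 0.73 [553. 380.]
   pt [154, 160] 0.63 [707. 341.]
   bb [ 80. 202. 115. 229.] 0.94
   bb [140. 134. 176. 170.] 0.9
   bb [ 95. 151. 125. 185.] 0.86
   bb [129. 186. 154. 219.] 0.85
receiver
   pt [199, 406] 0.82 [ 562. -383.]
   bb [308. 179. 368. 217.] 0.17
volume_knob
   pt [252, 142] 0.9 [417. 377.]
   pt [134, 346] 0.21 [ 764. -219.]
   bb [123. 239. 148. 264.] 0.67
tape_roll
 
[... 943 characters left out ...]
.] 0.52
receiver
   pt [332, 267] 0.9 [ 563. -385.]
   pt [177, 253] 0.26 [574. 180.]
   bb [251. 315. 288. 340.] 0.59
volume_knob
   pt [148, 203] 0.65 [421. 379.]
   pt [266, 345] 0.62 [ 755. -215.]
   bb [194. 132. 215. 152.] 0.87
tape_roll
   bb [161. 189. 200. 226.] 0.56
mug
   pt [175, 315] 0.62 [764. 183.]
   bb [303. 148. 332. 181.] 0.59
screwdriver
   pt [266, 344] 0.73 [ 752. -216.]
   bb [310. 251. 390. 268.] 0.75
wrist 297.3186396354542 256.4820928890299 188.1265426251262 (array([293.35592595, 554.7192339 , 382.62993583]), array([-0.25799189,  0.09938077, -0.96102219]))
mixer
drum_machine
di_box
pedal
receiver
volume_knob
   bb [337.   0. 353.   3.] 0.49
tape_roll
mug
screwdriver
```

View pics/top0.png

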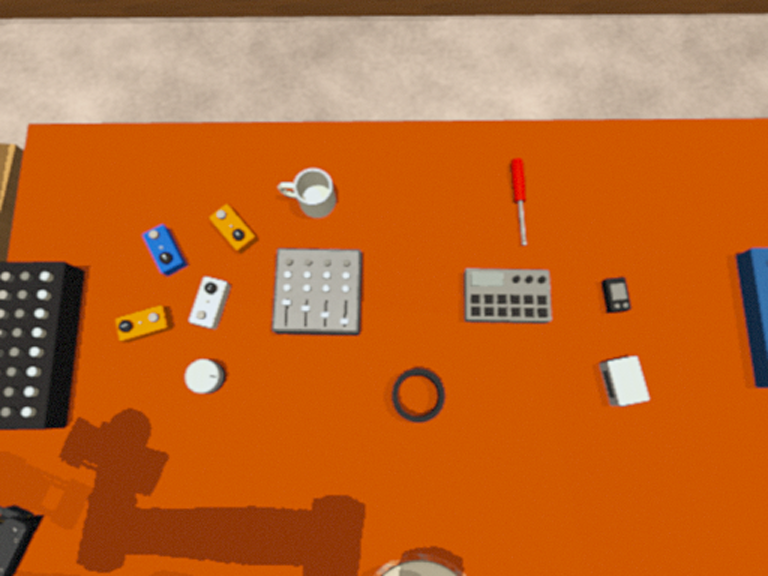

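View pics/wrist0.png

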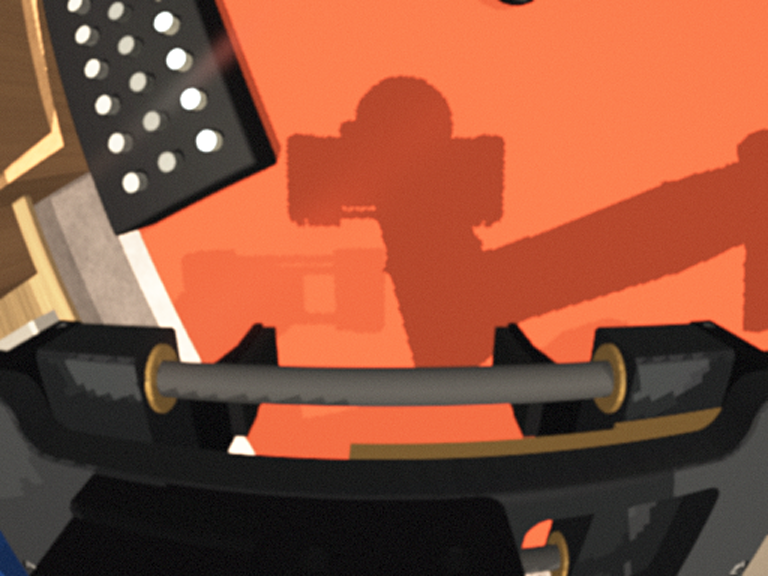

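The top view shows the mixer on the left (px 211,194) and the drum machine on the right (338,197). The white pedal is at (139,201), the knob at (136,251), the DI box at (417,253), the receiver at (411,197) and the tape at (279,263). The wrist sees no needed item yet. I'll segment the top faces in both fixed views next.

```bash
cat > seg.py <<'E'
from h import *
def tri(a,b):
    (o1,d1),(o2,d2)=a,b; A=np.stack([d1,-d2],1); s=np.linalg.lstsq(A,o2-o1,rcond=None)[0]
    p,q=o1+s[0]*d1,o2+s[1]*d2; return (p+q)/2,np.linalg.norm(p-q)
def blob(im,row,col,kind,w=45):
    hsv=cv2.cvtColor(im['color'],cv2.COLOR_RGB2HSV)
    k=8; r0=max(0,row-w);c0=max(0,col-w)
    sub=cv2.resize(hsv[r0:row+w,c0:col+w],None,fx=k,fy=k,interpolation=cv2.INTER_LINEAR).astype(int)
    S,V=sub[...,1],sub[...,2]
    m={'white':(S<70)&(V>150),'grey':(S<80)&(V>95),'any':(S<140)|(V<90)}[kind].astype(np.uint8)
    m=cv2.morphologyEx(m,cv2.MORPH_CLOSE,np.ones((5*k,5*k)) if kind!='any' else np.ones((9,9)))
    n,l,st,c=cv2.connectedComponentsWithStats(m)
    y,x=(row-r0)*k,(col-c0)*k
    i=l[y,x]
    if i==0:i=1+np.argmin(np.hypot(c[1:,0]-x,c[1:,1]-y)+1e4*(st[1:,4]<k*k*20))
    cn=max(cv2.findContours((l==i).astype(np.uint8),0,1)[0],key=cv2.contourArea)
    f=lambda p:((np.asarray(p)+.5)/k-.5+[c0,r0])
    return f(cn.reshape(-1,2)), l==i
def rect(im,pts,z,obs=None):
    P=np.array([atz(im,v,u,z,obs)[:2] for u,v in pts],np.float32)
    (c,s,a)=cv2.minAreaRect(P*1.0)
    if s[0]<s[1]: s=s[::-1];a+=90
    return np.round(c,1),np.round(s,1),round((a+90)%180-90,1)
E
python3 - <<'E'
from seg import *
T=vision.get_image('top');S=vision.get_image('side')
L=dict(mixer=(194,211,'grey',45,150,252),drum_machine=(197,338,'grey',32,250,262),di_box=(253,417,'white',45,318,182),pedal=(201,139,'white',32,140,246),
 receiver=(197,411,'any',28,325,268),volume_knob=(251,136,'white',45,137,204))
pan=[]
for n,(r,c,k,z,r2,c2) in L.items():
    p,m=blob(T,r,c,k); 
    q,m2=blob(S,r2 if n!='mixer' else 170,c2,k)
    print(n,'top',rect(T,p,z),'side',rect(S,q,z),'bbox',p.min(0).round(),p.max(0).round(),q.min(0).round(),q.max(0).round())
    cT=cv2.minAreaRect(p.astype(np.float32))[0];
    M=cv2.moments(q.astype(np.float32));cS=(M['m10']/M['m00'],M['m01']/M['m00'])
    M=cv2.moments(p.astype(np.float32));cT=(M['m10']/M['m00'],M['m01']/M['m00'])
    x,e=tri(ray(T,cT[1],cT[0]),ray(S,cS[1],cS[0]));print('    tri',x.round(1),round(e,1))
    for im,row,col in((T,r,c),(S,r2 if n!='mixer' else 170,c2)):
        cc=im['color'][row-30:row+30,col-32:col+32,::-1]
        v=cv2.resize(cc,None,fx=4,fy=4).copy()
        pp=p if im is T else q
        cv2.polylines(v,[((pp-[col-32,row-30]+.5)*4).astype(np.int32)],True,(0,255,0),1)
        pan.append(v[:200*4//4,:196])
rows=[np.hstack(pan[i:i+4]) for i in (0,4,8)]
cv2.imwrite('pics/seg.png',np.vstack(rows))
E
```

```text
mixer top (array([574.6, 177.8]), array([159.4, 158.2]), 88.7) side (array([577.6, 218. ]), array([351., 157.]), 88.4) bbox [182. 166.] [240. 221.] [227. 133.] [282. 189.]
    tri [569.5 176.3  61.2] 1.1
drum_machine top (array([ 564.2, -178.2]), array([160.5, 101. ]), 88.3) side (array([ 566.3, -193.6]), array([183.3,  98.3]), 88.4) bbox [310. 179.] [367. 215.] [238. 226.] [285. 282.]
    tri [ 566.5 -179.9   22.1] 1.9
di_box top (array([ 402.9, -382.9]), array([83.2, 58.4]), 9.9) side (array([ 406.5, -398.5]), array([87.8, 80.7]), -79.2) bbox [405. 237.] [433. 270.] [156. 304.] [204. 351.]
    tri [ 403.8 -389.1   30.9] 1.0
pedal top (array([556.7, 384.3]), array([92.5, 48.3]), -15.0) side (array([580.6, 274.9]), array([291.5, 155.1]), 88.6) bbox [126. 184.] [151. 218.] [228. 133.] [281. 177.]
    tri [581.4 419.6 -68.6] 9.6
receiver top (array([ 564.5, -383.9]), array([64., 46.]), 4.8) side (array([ 565.5, -398.4]), array([67.3, 57.8]), 5.0) bbox [401. 185.] [420. 208.] [251. 314.] [289. 344.]
    tri [ 566.7 -389.3   15.4] 0.2
volume_knob top (array([418.6, 381.6]), array([60.9, 59.4]), 82.0) side (array([421.5, 354.8]), array([111.3,  55.8]), -87.2) bbox [123. 239.] [146. 262.] [194. 131.] [211. 146.]
    tri [418.3 386.   32. ] 1.6
```

View pics/seg.png

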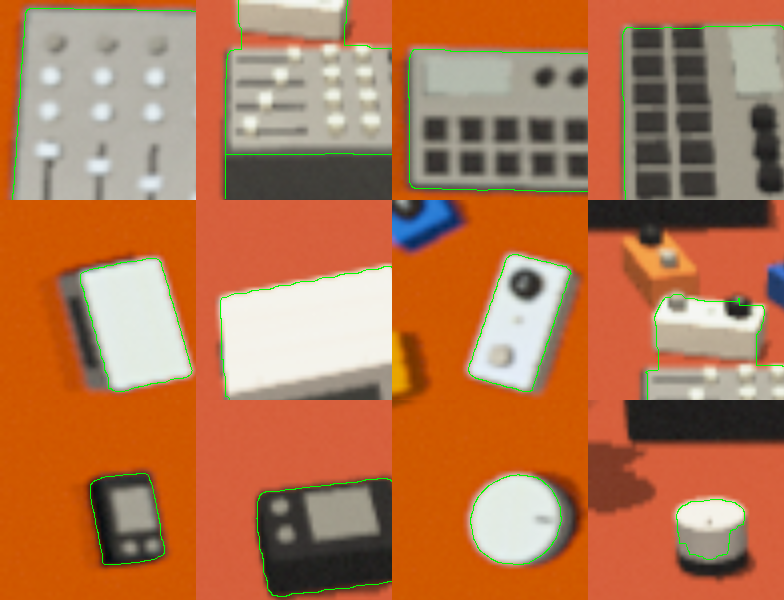

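The segmentation outlines the top faces well in the top view: mixer, drum, DI, pedal and knob. The receiver outline includes its side, and the side-view outlines also include side walls. Next I'll move the gripper near the knob for a close wrist check.

```bash
cat > plan.py <<'E'
import sys
from h import *
o=ctrl.get_obs();R=Ro.from_quat(o['eef_rot']).as_matrix()
yaw=np.degrees(np.arctan2(R[1,0],R[0,0]))
print('t',round(o['time'],1),'tcp',np.round(o['tcp_pos'],1),'yaw',round(yaw,2),'tilt',np.degrees(R[:2,2]).round(2),'gap',round(o['finger_gap'],1),'F',np.round(o['force'],1),round(float(np.max(o['finger_force'])),1))
if len(sys.argv)>1:
    a=list(map(float,sys.argv[1:]))
    Y=np.radians(a[3]) if len(a)>3 else np.radians(yaw)
    d=np.array(a[:3])-o['tcp_pos']; c,s=np.cos(Y),np.sin(Y)
    print('units after turn: x %.2f y %.2f z %.2f'%((c*d[0]+s*d[1])/25,(s*d[0]-c*d[1])/25,-d[2]/25),' turn first z %.2f'%(-(np.degrees(Y)-yaw)/6))
E
python3 -m creep '{"steps":[87,0,0,0,0,0,-0.825, 87,0,0,0,0,0,-0.825, 87,0,0,0,0,0,-0.825, 87,0,0,0,0,0,-0.825, 87,0.58,0.98,0.2,0,0,0, 87,0.58,0.98,0.2,0,0,0, 87,0.58,0.98,0.2,0,0,0, 87,0.58,0.98,0.2,0,0,0, 87,0.58,0.98,0.2,0,0,0, 87,0.58,0.98,0.2,0,0,0, 87,0.58,0.98,0.2,0,0,0, 87,0.58,0.98,0.2,0,0,0]}' 30
python3 plan.py 338 381.6 140 -1.6
python3 - <<'E'
from h import *
im=None;o=ctrl.get_obs();im=vision.get_image('wrist');save(im,'w1.png',1.25)
for n in('volume_knob','pedal'):
    for d in models.pinpoint(im,n):print(n,np.round(d['point']),round(d['confidence'],2),atz(im,*d['point'],0,o).round(1))
E
```

```text
time: 4.15
tcp_pos: [338.7, 382.0, 145.0]
eef_rot: [1.0, -0.013, 0.0, -0.0]
force: [0.1, -0.2, 0.1]
finger_gap: 87.3
finger_force: 0.0
t 4.2 tcp [338.7 382.  145. ] yaw -1.55 tilt [0.02 0.02] gap 87.3 F [ 0.1 -0.2  0.1] 0.0
units after turn: x -0.03 y 0.02 z 0.20  turn first z 0.01
volume_knob [100. 255.] 0.68 [419.6 380.1   0. ]
pedal [ 28. 143.] 0.65 [518.8 512.1   0. ]
```

View pics/w1.png

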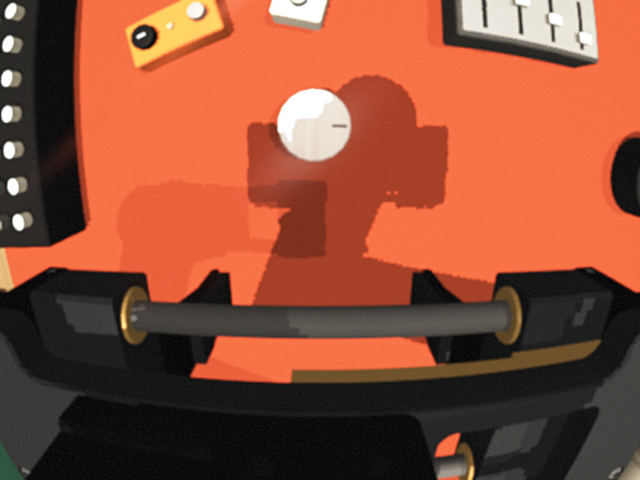

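The wrist picture shows the knob disc centred at px (314,125) in the 1.25x view, with the pedal's front edge at (299,15), clear of the fingers. I'll triangulate its top against the top camera.

```bash
cat > wm.py <<'E'
import sys
from seg import *
# wm.py top_row top_col wrist_row wrist_col kind z
a=sys.argv; tr,tc,wr,wc=map(int,a[1:5]); k=a[5]; z=float(a[6])
o=ctrl.get_obs();W=vision.get_image('wrist')
p,_=blob(W,wr,wc,k); print('wrist',rect(W,p,z,o),p.min(0).round(),p.max(0).round())
f=lambda p:(lambda M:(M['m01']/M['m00'],M['m10']/M['m00']))(cv2.moments(p.astype(np.float32)))
if tr>0:
    T=vision.get_image('top');q,_=blob(T,tr,tc,k); print('top',rect(T,q,z))
    x,e=tri(ray(W,*f(p),o),ray(T,*f(q)));print('tri',x.round(1),e.round(1))
E
python3 wm.py 251 136 100 251 white 45; python3 plan.py 418 381.6 6
```

```text
wrist (array([418.8, 384.3]), array([58.2, 57.8]), 22.5) [221.  71.] [280. 128.]
top (array([418.9, 382.4]), array([58.3, 58.1]), 28.1)
tri [419.  384.3  39.6] 0.3
t 4.4 tcp [338.5 383.6 145.4] yaw -1.56 tilt [0.04 0.06] gap 87.4 F [-0.7  0.1 -0.6] 0.0
units after turn: x 3.18 y -0.01 z 5.57  turn first z -0.00
```

```bash
python3 -m creep '{"steps":[87,0.8,-0.02,0,0,0,0, 87,0.8,-0.02,0,0,0,0, 87,0.8,-0.02,0.2,0,0,0, 87,0.8,-0.02,0.7,0,0,0, 87,0,0,0.9,0,0,0, 87,0,0,0.9,0,0,0, 87,0,0,0.9,0,0,0, 87,0,0,0.9,0,0,0, 87,0,0,0.7,0,0,0, 87,0,0,0.35,0,0,0, 87,0,0,0,0,0,0]}' 25
python3 plan.py 418.8 383 6
python3 -m creep '{"steps":[50,0,0,0,0,0,0, 50,0,0,0,0,0,0, 50,0,0,0,0,0,0, 50,0,0,0,0,0,0, 50,0,0,0,0,0,0, 50,0,0,0,0,0,0, 50,0,0,0,0,0,0]}' 25
python3 plan.py 454 -175 120 -1.6
```

```text
time: 5.5
tcp_pos: [417.6, 383.0, 5.1]
eef_rot: [1.0, -0.013, -0.001, 0.001]
force: [-0.8, -0.4, 0.5]
finger_gap: 86.6
finger_force: 0.0
t 5.5 tcp [417.6 383.    5.1] yaw -1.5 tilt [-0.07 -0.11] gap 86.6 F [-0.8 -0.4  0.5] 0.0
units after turn: x 0.05 y -0.00 z -0.04  turn first z -0.00
time: 6.2
tcp_pos: [419.0, 382.6, 7.8]
eef_rot: [1.0, -0.013, 0.001, -0.0]
force: [0.5, -3.1, 7.7]
finger_gap: 50.9
finger_force: 7.8
t 6.2 tcp [419.  382.6   7.8] yaw -1.53 tilt [0.08 0.  ] gap 50.9 F [ 0.5 -3.1  7.7] 7.8
units after turn: x 2.02 y 22.26 z -4.49  turn first z 0.01
```

```bash
python3 - <<'E'
from seg import *
o=ctrl.get_obs();W=vision.get_image('wrist');S=vision.get_image('side');T=vision.get_image('top')
a=cv2.resize(W['color'][200:384,100:420,::-1],(640,368))
b=cv2.resize(S['color'][110:170,170:250,::-1],(320,240),interpolation=2);c=cv2.resize(T['color'][220:280,100:180,::-1],(320,240),interpolation=2)
cv2.imwrite('pics/g1.png',np.vstack([cv2.resize(W['color'][:,:,::-1],(480,360)),np.hstack([b,c])[:, :].repeat(1,0)[:, :480]]))
E
```

```text
(no output)
```

View pics/g1.png

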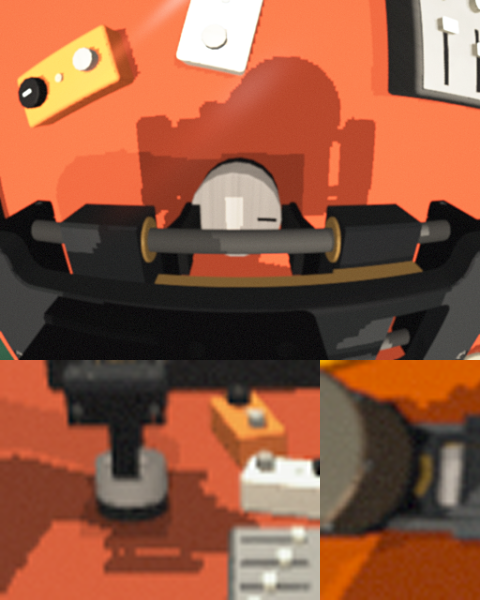

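The wrist view shows the knob between the fingers (disc centre about px 237,207), but the gap of 51 mm is too small for a 60 mm disc. The knob may be held off-centre. I'll open, back up and re-measure.

```bash
python3 -m creep '{"steps":[87,0,0,0,0,0,0, 87,0,0,0,0,0,0, 87,0,0,0,0,0,0, 87,0,0,-0.9,0,0,0, 87,0,0,-0.9,0,0,0, 87,0,0,-0.9,0,0,0, 87,-0.8,0,-0.9,0,0,0, 87,-0.8,0,-0.9,0,0,0, 87,-0.8,0,-0.9,0,0,0, 87,-0.8,0,0,0,0,0, 87,0,0,0,0,0,0]}' 25
python3 wm.py 0 0 100 251 white 45;python3 plan.py
python3 -c "
from h import *
W=vision.get_image('wrist');save(W,'w2.png',1.25)"
```

```text
time: 7.45
tcp_pos: [336.7, 384.9, 142.3]
eef_rot: [1.0, -0.013, 0.0, -0.001]
force: [0.7, -0.2, -0.8]
finger_gap: 86.8
finger_force: 0.0
wrist (array([419.6, 381.8]), array([58.2, 57.8]), 47.7) [227.  67.] [286. 125.]
t 7.5 tcp [337.6 384.8 141.7] yaw -1.48 tilt [0.01 0.04] gap 87.2 F [-0.1 -0.1 -0.1] 0.0
```

View pics/w2.png

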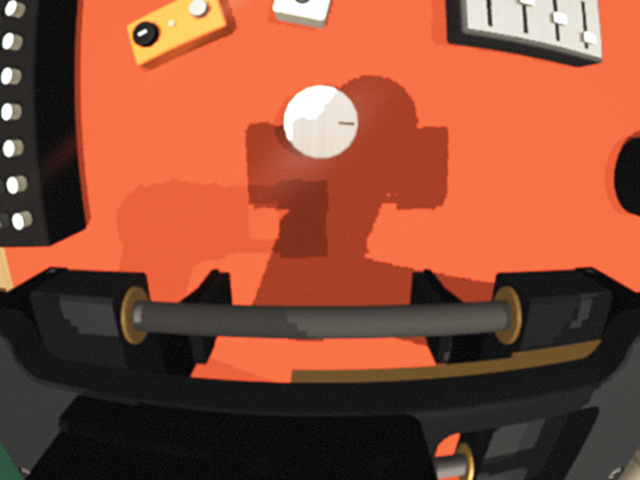

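The knob stands upright, with its disc at px (320,121), and has shifted less than 3 mm. The first grasp was centred after all. I'll regrasp, close further and test the lift.

```bash
python3 -m creep '{"steps":[87,0.82,0,0,0,0,0, 87,0.82,0,0,0,0,0, 87,0.82,0,0.2,0,0,0, 87,0.82,0,0.6,0,0,0, 87,0,0,0.9,0,0,0, 87,0,0,0.9,0,0,0, 87,0,0,0.9,0,0,0, 87,0,0,0.9,0,0,0, 87,0,0,0.7,0,0,0, 87,0,0,0.35,0,0,0, 87,0,0,0,0,0,0]}' 30
python3 -m creep '{"steps":[40,0,0,0,0,0,0, 40,0,0,0,0,0,0, 40,0,0,0,0,0,0, 40,0,0,0,0,0,0, 40,0,0,0,0,0,0, 40,0,0,0,0,0,0, 40,0,0,0,0,0,0, 40,0,0,0,0,0,0]}' 30
python3 -m creep '{"steps":[40,0,0,0,0,0,0, 40,0,0,-0.3,0,0,0, 40,0,0,-0.5,0,0,0, 40,0,0,-0.5,0,0,0, 40,0,0,0,0,0,0]}' 30
```

```text
time: 8.65
tcp_pos: [420.2, 381.5, 3.2]
eef_rot: [1.0, -0.014, -0.001, 0.002]
force: [0.3, -0.2, -0.1]
finger_gap: 87.1
finger_force: 0.0
time: 9.45
tcp_pos: [420.4, 383.0, 5.5]
eef_rot: [1.0, -0.013, 0.0, -0.0]
force: [-1.4, -0.3, 4.2]
finger_gap: 56.4
finger_force: 30.0
time: 9.95
tcp_pos: [421.4, 384.2, 39.8]
eef_rot: [1.0, -0.013, 0.001, -0.002]
force: [0.6, 0.1, -1.7]
finger_gap: 56.7
finger_force: 30.0
```

```bash
python3 -m creep '{"steps":[40,0,0,-0.8,0,0,0, 40,0,0.5,-0.9,0,0,0, 40,0,0.9,-0.9,0,0,0, 40,0.1,1,-0.6,0,0,0, 40,0.1,1,0,0,0,0, 40,0.1,1,0,0,0,0, 40,0.1,1,0,0,0,0, 40,0.1,1,0,0,0,0, 40,0.1,1,0,0,0,0, 40,0.1,1,0,0,0,0, 40,0.1,1,0,0,0,0, 40,0.1,1,0,0,0,0]}' 30
python3 -m creep '{"steps":[40,0.1,1,0,0,0,0, 40,0.1,1,0,0,0,0, 40,0.1,1,0,0,0,0, 40,0.1,1,0,0,0,0, 40,0.1,1,0,0,0,0, 40,0.1,1,0,0,0,0, 40,0.1,1,0,0,0,0, 40,0.1,1,0,0,0,0, 40,0.1,1,0,0,0,0, 40,0.1,0.9,0,0,0,0, 40,0,0.6,0,0,0,0, 40,0,0,0,0,0,0]}' 30
python3 plan.py 454 -175.5 5.5 -1.6
```

```text
time: 11.15
tcp_pos: [435.3, 121.2, 117.5]
eef_rot: [1.0, -0.014, -0.0, -0.0]
force: [0.1, 0.1, -2.6]
finger_gap: 56.3
finger_force: 30.0
time: 12.35
tcp_pos: [453.0, -142.1, 117.2]
eef_rot: [1.0, -0.015, -0.0, -0.0]
force: [-0.1, 1.0, -1.6]
finger_gap: 56.5
finger_force: 30.0
t 12.3 tcp [ 453.  -142.1  117.2] yaw -1.73 tilt [-0.03  0.01] gap 56.5 F [-0.1  1.  -1.6] 30.0
units after turn: x 0.08 y 1.33 z 4.47  turn first z -0.02
```

```bash
python3 -m creep '{"steps":[40,0.05,0.7,0.4,0,0,0, 40,0.03,0.6,0.9,0,0,0, 40,0,0.03,0.9,0,0,0, 40,0,0,0.9,0,0,0, 40,0,0,0.7,0,0,0, 40,0,0,0.35,0,0,0, 40,0,0,0.15,0,0,0, 40,0,0,0.1,0,0,0, 40,0,0,0,0,0,0, 40,0,0,0,0,0,0]}' 30
python3 plan.py 454 -175.5 5 -1.6
```

```text
time: 13.35
tcp_pos: [455.2, -174.1, 8.2]
eef_rot: [1.0, -0.013, 0.001, 0.0]
force: [-0.7, -0.4, -2.1]
finger_gap: 56.3
finger_force: 30.0
t 13.3 tcp [ 455.2 -174.1    8.2] yaw -1.55 tilt [ 0.09 -0.01] gap 56.3 F [-0.7 -0.4 -2.1] 30.0
units after turn: x -0.05 y 0.06 z 0.13  turn first z 0.01
```

```bash
python3 -m creep '{"steps":[40,0,0.05,0.08,0,0,0, 40,0,0,0.04,0,0,0, 40,0,0,0,0,0,0, 87,0,0,0,0,0,0, 87,0,0,0,0,0,0, 87,0,0,0,0,0,0, 87,0,0,0,0,0,0, 87,0,0,-0.5,0,0,0, 87,0,0,-0.9,0,0,0, 87,0,0,-1,0,0,0, 87,0,0,-1,0,0,0, 87,0,0,-1,0,0,0]}' 30
python3 plan.py 322 -383 145 9.9
```

```text
time: 14.55
tcp_pos: [454.3, -175.4, 115.2]
eef_rot: [1.0, -0.014, -0.0, -0.0]
force: [0.5, 0.0, 0.1]
finger_gap: 86.8
finger_force: 0.0
t 14.6 tcp [ 454.3 -175.4  115.2] yaw -1.56 tilt [-0.02  0.  ] gap 86.8 F [0.5 0.  0.1] 0.0
units after turn: x -6.64 y 7.27 z -1.19  turn first z -1.91
```

```bash
python3 -m creep '{"steps":[87,0,0,-0.6,0,0,-0.955, 87,0,0,-0.6,0,0,-0.955, 87,-0.83,0.91,0,0,0,0, 87,-0.83,0.91,0,0,0,0, 87,-0.83,0.91,0,0,0,0, 87,-0.83,0.91,0,0,0,0, 87,-0.83,0.91,0,0,0,0, 87,-0.83,0.91,0,0,0,0, 87,-0.83,0.91,0,0,0,0, 87,-0.83,0.91,0,0,0,0, 87,0,0,0,0,0,0]}' 30
python3 - <<'E'
from h import *
o=ctrl.get_obs();W=vision.get_image('wrist');save(W,'w3.png',1.25)
for n in('di_box','receiver'):
    for d in models.pinpoint(W,n):print(n,np.round(d['point']),round(d['confidence'],2),atz(W,*d['point'],0,o).round(1))
E
python3 wm.py 253 417 100 251 white 45;python3 plan.py
```

```text
time: 15.65
tcp_pos: [320.7, -385.1, 144.0]
eef_rot: [0.996, 0.084, -0.0, -0.0]
force: [-0.2, -0.2, 0.0]
finger_gap: 87.0
finger_force: 0.0
di_box [100. 265.] 0.85 [ 401.9 -382.4    0. ]
wrist (array([ 402.8, -381.8]), array([79.1, 54.1]), 10.4) [241.  61.] [295. 139.]
top (array([ 413.1, -424.1]), array([250.4, 151.9]), -7.4)
tri [ 398.4 -377.   186.3] 1.4
t 15.9 tcp [ 322.7 -382.6  144.4] yaw 9.96 tilt [0.   0.01] gap 86.8 F [ 0.2  0.9 -0.7] 0.0
```

View pics/w3.png

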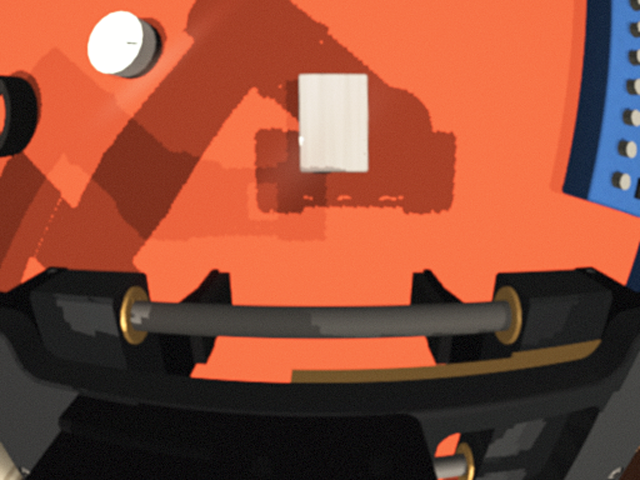

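The wrist shows the DI box at px (334,122), square to the tool, and agrees with the top view at 45 mm to within 1 mm. The placed knob is upright at px (123,43).

```bash
python3 -m creep '{"steps":[87,0.8,0.13,0,0,0,-0.07, 87,0.8,0.13,0,0,0,0, 87,0.8,0.13,0.2,0,0,0, 87,0.8,0.13,0.6,0,0,0, 87,0,0,0.9,0,0,0, 87,0,0,0.9,0,0,0, 87,0,0,0.9,0,0,0, 87,0,0,0.9,0,0,0, 87,0,0,0.7,0,0,0, 87,0,0,0.35,0,0,0, 87,0,0,0,0,0,0]}' 30
python3 -m creep '{"steps":[40,0,0,0,0,0,0, 40,0,0,0,0,0,0, 40,0,0,0,0,0,0, 40,0,0,0,0,0,0, 40,0,0,0,0,0,0, 40,0,0,0,0,0,0, 40,0,0,0,0,0,0, 40,0,0,0,0,0,0]}' 35
python3 plan.py
python3 -m creep '{"steps":[40,0,0,-0.3,0,0,0, 40,0,0,-0.6,0,0,0, 40,0,0,-0.9,0,0,0, 40,0,0,-1,0,0,0, 40,0,0,-1,0,0,0, 40,0,0,-0.7,0,0,0, 40,0,0,0,0,0,0.95, 40,0,0,0,0,0,0.95, 40,0,0,0,0,0,0.1, 40,0,0,0,0,0,0]}' 35
python3 plan.py 569.4 -0.2 120 -1.6
```

```text
time: 17.0
tcp_pos: [403.5, -381.0, 6.7]
eef_rot: [0.996, 0.09, -0.001, -0.001]
force: [-0.6, 0.1, -1.1]
finger_gap: 86.7
finger_force: 0.0
time: 17.8
tcp_pos: [403.4, -381.9, 8.2]
eef_rot: [0.996, 0.09, -0.0, 0.0]
force: [-0.4, 0.5, -0.1]
finger_gap: 40.8
finger_force: 0.0
t 17.8 tcp [ 403.4 -381.9    8.2] yaw 10.32 tilt [-0. -0.] gap 40.8 F [-0.4  0.5 -0.1] 0.0
time: 18.8
tcp_pos: [403.3, -381.8, 121.0]
eef_rot: [1.0, -0.014, 0.0, 0.0]
force: [0.4, -0.6, 1.0]
finger_gap: 40.3
finger_force: 0.0
t 18.8 tcp [ 403.3 -381.8  121. ] yaw -1.58 tilt [ 0.01 -0.01] gap 40.3 F [ 0.4 -0.6  1. ] 0.0
units after turn: x 6.21 y -15.44 z 0.04  turn first z 0.00
```

The fingers closed to 40 mm with no force, so the grasp missed. I'll look.

```bash
python3 - <<'E'
from h import *
W=vision.get_image('wrist');S=vision.get_image('side')
cv2.imwrite('pics/m1.png',np.hstack([cv2.resize(W['color'][:,:,::-1],(480,360)),cv2.resize(S['color'][260:384,110:220,::-1],(320,360))]))
E
```

```text
(no output)
```

View pics/m1.png

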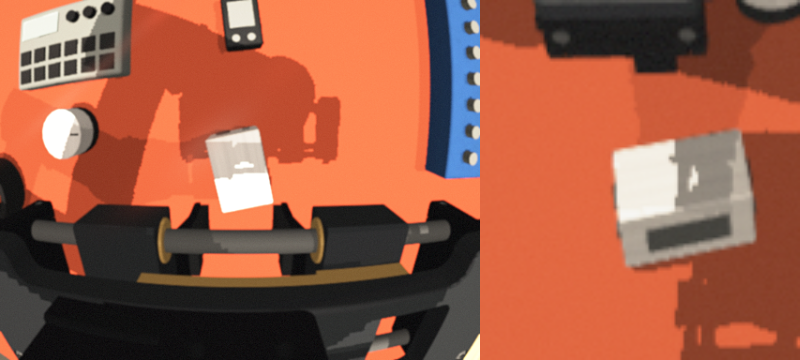

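```bash
python3 -m creep '{"steps":[87,0,0,0,0,0,0, 87,0,0,0,0,0,0]}' 35
python3 - <<'E'
from seg import *
o=ctrl.get_obs();W=vision.get_image('wrist')
for d in models.pinpoint(W,'di_box'):print(np.round(d['point']),round(d['confidence'],2),atz(W,*d['point'],0,o).round(1))
S=vision.get_image('side')
for d in models.pinpoint(S,'di_box'):print('side',np.round(d['point']),round(d['confidence'],2),atz(S,*d['point'],0).round(1))
p,_=blob(W,182,254,'white',60);print(rect(W,p,45,o),p.min(0),p.max(0))
# fingertip location check: where is TCP seen?
H=np.array(W['hand_eye']);print(H.round(3))
E
python3 plan.py
```

```text
time: 19.1
tcp_pos: [403.3, -381.8, 120.6]
eef_rot: [1.0, -0.014, -0.0, -0.0]
force: [0.2, -0.5, -0.0]
finger_gap: 49.1
finger_force: 0.0
[177. 257.] 0.91 [ 399.4 -383.7    0. ]
side [336. 178.] 0.78 [ 399.3 -383.8    0. ]
(array([ 404.8, -382.1]), array([83.3, 55.5]), 10.3) [219.3125 134.6875] [290.9375 226.5625]
[[ 0.00000e+00 -9.64000e-01 -2.64000e-01  7.08100e+01]
 [ 1.00000e+00  0.00000e+00  1.00000e-03  9.50000e-01]
 [-1.00000e-03 -2.64000e-01  9.64000e-01 -1.98742e+02]
 [ 0.00000e+00  0.00000e+00  0.00000e+00  1.00000e+00]]
t 19.3 tcp [ 403.3 -381.8  120.6] yaw -1.67 tilt [-0.01  0.01] gap 64.3 F [-0.9 -0.   0.3] 0.0
```

The DI box still stands where it was (about 404,-382, yaw 10.3°), so the fingers closed without moving it. I'll retry and look while the fingers are closed.

```bash
python3 -m creep '{"steps":[87,0,0,0,0,0,-1, 87,0,0,0,0,0,-1, 87,0,0,0.9,0,0,0, 87,0,0,0.9,0,0,0, 87,0,0,0.9,0,0,0, 87,0,0,0.9,0,0,0, 87,0,0,0.6,0,0,0, 87,0,0,0.3,0,0,0, 87,0,0,0,0,0,0]}' 35
python3 -m creep '{"steps":[45,0,0,0,0,0,0, 45,0,0,0,0,0,0, 45,0,0,0,0,0,0, 45,0,0,0,0,0,0]}' 35
python3 -m creep '{"steps":[45,0,0,0,0,0,0, 45,0,0,0,0,0,0, 45,0,0,0,0,0,0, 45,0,0,0,0,0,0]}' 35
python3 plan.py
python3 - <<'E'
from h import *
W=vision.get_image('wrist');S=vision.get_image('side')
cv2.imwrite('pics/m2.png',np.hstack([cv2.resize(W['color'][:,:,::-1],(480,360)),cv2.resize(S['color'][260:384,110:220,::-1],(320,360))]))
E
```

```text
time: 20.2
tcp_pos: [402.8, -381.5, 7.3]
eef_rot: [0.996, 0.09, -0.001, -0.001]
force: [-0.0, 0.3, -0.1]
finger_gap: 87.2
finger_force: 0.0
time: 20.6
tcp_pos: [403.7, -382.0, 8.8]
eef_rot: [0.996, 0.09, 0.001, 0.0]
force: [-0.3, 1.0, 0.2]
finger_gap: 62.7
finger_force: 0.0
time: 21.0
tcp_pos: [403.3, -381.8, 8.2]
eef_rot: [0.996, 0.09, -0.0, -0.0]
force: [-0.3, -0.0, 0.6]
finger_gap: 45.5
finger_force: 0.0
t 21.0 tcp [ 403.3 -381.8    8.2] yaw 10.32 tilt [-0.  0.] gap 45.5 F [-0.3 -0.   0.6] 0.0
```

View pics/m2.png

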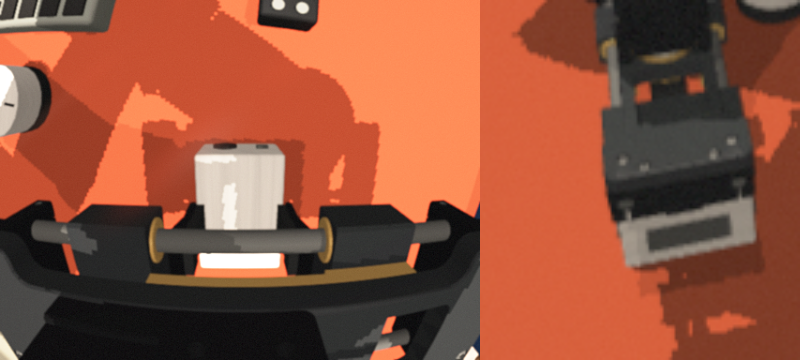

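The wrist view shows the fingers almost touching both box sides (px 200 and 285), even though the gap reads 45 mm. The gap reading is low by 10 mm or more. I'll close fully with force and check.

```bash
python3 -m creep '{"steps":[10,0,0,0,0,0,0, 10,0,0,0,0,0,0, 10,0,0,0,0,0,0, 10,0,0,0,0,0,0, 10,0,0,0,0,0,0, 10,0,0,0,0,0,0]}' 35
python3 -m creep '{"steps":[10,0,0,-0.3,0,0,0, 10,0,0,-0.5,0,0,0, 10,0,0,0,0,0,0]}' 35
python3 plan.py
```

```text
time: 21.7
tcp_pos: [403.4, -381.9, 8.2]
eef_rot: [0.996, 0.09, 0.0, 0.0]
force: [-0.0, -0.1, 0.2]
finger_gap: 11.2
finger_force: 0.0
time: 22.0
tcp_pos: [405.0, -382.9, 30.7]
eef_rot: [0.996, 0.09, 0.002, 0.002]
force: [0.2, 0.5, -0.0]
finger_gap: 9.7
finger_force: 0.0
t 22.0 tcp [ 405.  -382.9   30.7] yaw 10.35 tilt [ 0.23 -0.16] gap 9.7 F [ 0.2  0.5 -0. ] 0.0
```

```bash
python3 -m creep '{"steps":[10,0,0,0.5,0,0,0, 10,0,0,0.3,0,0,0, 10,0,0,0,0,0,0]}' 35
python3 - <<'E'
from h import *
W=vision.get_image('wrist');S=vision.get_image('side')
cv2.imwrite('pics/m3.png',np.hstack([cv2.resize(W['color'][100:300,150:370,::-1],(440,400),interpolation=2),cv2.resize(S['color'][260:384,110:220,::-1],(355,400),interpolation=2)]))
E
```

```text
time: 22.3
tcp_pos: [403.1, -381.6, 7.8]
eef_rot: [0.996, 0.09, -0.001, -0.0]
force: [-1.1, 1.7, 5.7]
finger_gap: 10.2
finger_force: 3.1
```

View pics/m3.png

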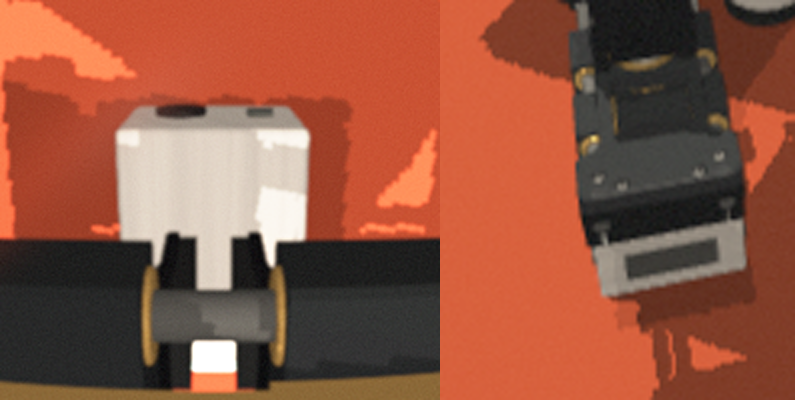

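The fingers are standing on top of the box, with their tips near crop (195,240). The real fingertips therefore sit about 37 mm behind the reported TCP. The tip row in the wrist image agrees with this: row 217, against 216 predicted for a 37 mm offset. It also explains the weak knob grip. I'll go 37 mm lower from here on.

```bash
python3 -m creep '{"steps":[87,0,0,-0.5,0,0,0, 87,0,0,-0.3,0,0,0, 87,0,0,0,0,0,0, 87,0,0,0,0,0,0, 87,0,0,0,0,0,0, 87,0,0,0,0,0,0, 87,0,0,0,0,0,0, 87,0,0,0,0,0,0, 87,0,0,0,0,0,0, 87,0,0,0,0,0,0, 87,0,0,0,0,0,0]}' 35
python3 -m creep '{"steps":[87,0,0,0.5,0,0,0, 87,0,0,0.5,0,0,0, 87,0,0,0.5,0,0,0, 87,0,0,0.3,0,0,0, 87,0,0,0.2,0,0,0, 87,0,0,0.2,0,0,0, 87,0,0,0,0,0,0]}' 35
python3 plan.py
```

```text
time: 23.5
tcp_pos: [403.4, -381.8, 28.2]
eef_rot: [0.996, 0.09, -0.0, -0.0]
force: [0.2, 0.6, 0.9]
finger_gap: 84.8
finger_force: 0.0
time: 24.2
tcp_pos: [403.0, -381.7, -27.5]
eef_rot: [0.996, 0.09, -0.0, -0.0]
force: [-0.9, -0.5, 0.7]
finger_gap: 87.0
finger_force: 0.0
t 24.2 tcp [ 403.  -381.7  -27.5] yaw 10.31 tilt [-0.06  0.03] gap 87.0 F [-0.9 -0.5  0.7] 0.0
```

No contact at TCP −27.5, so the offset is confirmed. Gripping now.

```bash
python3 -m creep '{"steps":[40,0,0,0,0,0,0, 40,0,0,0,0,0,0, 40,0,0,0,0,0,0, 40,0,0,0,0,0,0, 40,0,0,0,0,0,0, 40,0,0,0,0,0,0, 40,0,0,0,0,0,0]}' 35
python3 -m creep '{"steps":[40,0,0,-0.3,0,0,0, 40,0,0,-0.6,0,0,0, 40,0,0,-0.9,0,0,0, 40,0,0,-1,0,0,0, 40,0,0,-0.7,0,0,0, 40,0,0,-0.7,0,0,0, 40,0,0,0,0,0,1, 40,0,0,0,0,0,1, 40,0,0,0,0,0,0, 40,0,0,0,0,0,0]}' 35
python3 plan.py 569.4 -0.2 80 -1.6
```

```text
time: 24.9
tcp_pos: [403.4, -381.7, -26.6]
eef_rot: [0.996, 0.09, -0.0, -0.0]
force: [-0.4, 1.3, 2.2]
finger_gap: 55.2
finger_force: 35.0
time: 25.9
tcp_pos: [402.7, -381.5, 77.7]
eef_rot: [1.0, -0.014, -0.001, -0.0]
force: [-0.3, -0.2, -4.6]
finger_gap: 55.0
finger_force: 35.0
t 25.9 tcp [ 402.7 -381.5   77.7] yaw -1.57 tilt [-0.07  0.05] gap 55.0 F [-0.3 -0.2 -4.6] 35.0
units after turn: x 6.24 y -15.43 z -0.09  turn first z 0.00
```

```bash
python3 -m creep '{"steps":[40,0.39,-0.965,0,0,0,0, 40,0.39,-0.965,0,0,0,0, 40,0.39,-0.965,0,0,0,0, 40,0.39,-0.965,0,0,0,0, 40,0.39,-0.965,0,0,0,0, 40,0.39,-0.965,0,0,0,0, 40,0.39,-0.965,0,0,0,0, 40,0.39,-0.965,0,0,0,0, 40,0.39,-0.965,0,0,0,0, 40,0.39,-0.965,0,0,0,0, 40,0.39,-0.965,0,0,0,0, 40,0.39,-0.965,0,0,0,0]}' 35
python3 -m creep '{"steps":[40,0.39,-0.965,0,0,0,0, 40,0.39,-0.965,0,0,0,0, 40,0.39,-0.965,0,0,0,0, 40,0.39,-0.965,0,0,0,0, 40,0,0,0,0,0,0, 40,0,0,0,0,0,0]}' 35
python3 plan.py 569.4 -0.2 -26.6 -1.6
```

```text
time: 27.1
tcp_pos: [528.8, -94.9, 77.9]
eef_rot: [1.0, -0.014, -0.0, 0.0]
force: [0.2, -0.4, -4.6]
finger_gap: 54.5
finger_force: 35.0
time: 27.7
tcp_pos: [570.1, -0.2, 77.6]
eef_rot: [1.0, -0.014, -0.001, 0.0]
force: [-0.8, -0.0, -4.3]
finger_gap: 54.8
finger_force: 35.0
t 27.7 tcp [ 5.701e+02 -2.000e-01  7.760e+01] yaw -1.56 tilt [-0.1  -0.02] gap 54.8 F [-0.8 -0.  -4.3] 35.0
units after turn: x -0.03 y -0.00 z 4.17  turn first z 0.01
```

```bash
python3 - <<'E'
from h import *
S=vision.get_image('side');R=np.array(S['R']);t=np.array(S['t'])
c,s=np.cos(np.radians(10.3)),np.sin(np.radians(10.3))
for h in (78,115):
  for w in (58,95):
    for a in (-37,37):
        X=np.array([403+c*a+s*w,-382+s*a-c*w,h]);p=R@X+t
        print(h,w,a,(p[:2]/p[2]*S['fx']+[S['cx'],S['cy']]).round())
im=S['color'];cv2.imwrite('pics/s4.png',cv2.resize(im[150:280,180:340,::-1],None,fx=4,fy=4,interpolation=2))
E
```

```text
78 58 -37 [157. 337.]
78 58 37 [203. 329.]
78 95 -37 [159. 357.]
78 95 37 [206. 347.]
115 58 -37 [155. 322.]
115 58 37 [202. 313.]
115 95 -37 [156. 341.]
115 95 37 [205. 332.]
```

View pics/s4.png

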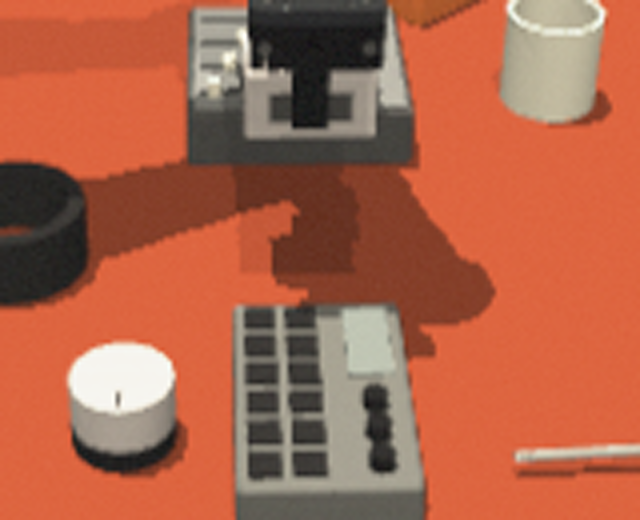

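The side view shows the DI box held level between mixer and drum machine. The finger reaches most of the way down its side (crop px 310,125), and the placed knob is upright at (122,405). The body-height projection fits a whole-tool shift (h=115), so it clears the mixer's knobs. Lowering now.

```bash
python3 -m creep '{"steps":[40,-0.02,0,0.5,0,0,0, 40,0,0,0.9,0,0,0, 40,0,0,0.9,0,0,0, 40,0,0,0.8,0,0,0, 40,0,0,0.5,0,0,0, 40,0,0,0.25,0,0,0, 40,0,0,0.15,0,0,0, 40,0,0,0.1,0,0,0, 40,0,0,0,0,0,0, 40,0,0,0,0,0,0]}' 35
python3 plan.py 569.4 -0.2 -27 -1.6
```

```text
time: 28.75
tcp_pos: [570.7, -0.4, -23.6]
eef_rot: [1.0, -0.015, 0.001, -0.0]
force: [-0.3, 0.7, -3.1]
finger_gap: 54.9
finger_force: 35.0
t 28.8 tcp [ 5.707e+02 -4.000e-01 -2.360e+01] yaw -1.67 tilt [0.08 0.02] gap 54.9 F [-0.3  0.7 -3.1] 35.0
units after turn: x -0.05 y -0.01 z 0.14  turn first z -0.01
```

Lower the last 3 mm, release, lift, then go to the receiver.

```bash
python3 -m creep '{"steps":[40,0,0,0.08,0,0,0, 40,0,0,0.05,0,0,0, 40,0,0,0,0,0,0, 87,0,0,0,0,0,0, 87,0,0,0,0,0,0, 87,0,0,0,0,0,0, 87,0,0,0,0,0,0, 87,0,0,-0.5,0,0,0, 87,0,0,-0.9,0,0,0, 87,0,0,-1,0,0,0, 87,0,0,-1,0,0,0, 87,0,0,-1,0,0,0]}' 35
python3 plan.py 484 -383 100 5
```

```text
time: 29.95
tcp_pos: [570.3, -0.6, 84.5]
eef_rot: [1.0, -0.015, 0.001, -0.0]
force: [1.4, 0.3, 0.6]
finger_gap: 86.8
finger_force: 0.0
t 29.9 tcp [570.3  -0.6  84.5] yaw -1.67 tilt [0.06 0.01] gap 86.8 F [1.4 0.3 0.6] 0.0
units after turn: x -4.77 y 14.94 z -0.62  turn first z -1.11
```

```bash
python3 -m creep '{"steps":[87,0,0,-0.3,0,0,-0.555, 87,0,0,-0.3,0,0,-0.555, 87,-0.32,1,0,0,0,0, 87,-0.32,1,0,0,0,0, 87,-0.32,1,0,0,0,0, 87,-0.32,1,0,0,0,0, 87,-0.32,1,0,0,0,0, 87,-0.32,1,0,0,0,0, 87,-0.32,1,0,0,0,0, 87,-0.32,1,0,0,0,0, 87,-0.32,1,0,0,0,0, 87,-0.32,1,0,0,0,0]}' 30
python3 -m creep '{"steps":[87,-0.32,1,0,0,0,0, 87,-0.32,1,0,0,0,0, 87,-0.32,1,0,0,0,0, 87,-0.32,1,0,0,0,0, 87,-0.32,0.95,0,0,0,0, 87,0,0,0,0,0,0, 87,0,0,0,0,0,0]}' 30
python3 - <<'E'
from h import *
o=ctrl.get_obs();W=vision.get_image('wrist');save(W,'w5.png',1.25)
T=vision.get_image('top');cv2.imwrite('pics/t5.png',cv2.resize(T['color'][140:290,120:440,::-1],None,fx=2.5,fy=2.5))
for d in models.pinpoint(W,'receiver'):print(np.round(d['point']),round(d['confidence'],2),atz(W,*d['point'],0,o).round(1))
for d in models.look_for(W,'receiver'):print(np.round(d['bbox']),round(d['confidence'],2))
E
python3 plan.py
```

```text
time: 31.15
tcp_pos: [512.0, -257.7, 98.5]
eef_rot: [0.999, 0.044, 0.001, 0.0]
force: [0.3, 0.5, -0.1]
finger_gap: 86.8
finger_force: 0.0
time: 31.85
tcp_pos: [482.8, -383.7, 98.0]
eef_rot: [0.999, 0.043, 0.0, 0.0]
force: [0.2, -0.9, 0.7]
finger_gap: 86.6
finger_force: 0.0
[ 97. 268.] 0.97 [ 566.2 -388.6    0. ]
[246.  61. 292. 134.] 0.97
t 32.0 tcp [ 483.4 -382.5   97.8] yaw 5.05 tilt [ 0.02 -0.01] gap 86.8 F [ 1.  -0.1 -0.2] 0.0
```

View pics/w5.png

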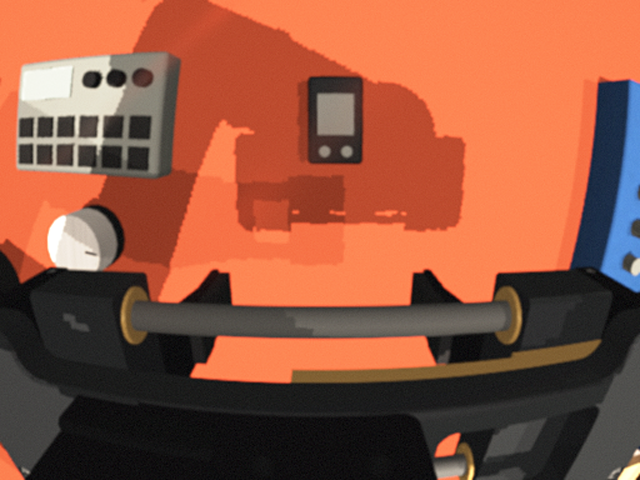

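The wrist shows the receiver with corners (309,77) to (362,163) px, square to the tool. I'll compute its centre at its top height.

```bash
python3 - <<'E'
from h import *
o=ctrl.get_obs();W=vision.get_image('wrist')
for z in(28,):
    P=np.array([atz(W,v/1.25,u/1.25,z,o)[:2] for u,v in((309,77),(362,77),(363,163),(309,161))]);print(P.round(1),P.mean(0).round(1),np.linalg.norm(P-np.roll(P,1,0),axis=1).round(1))
    print(np.degrees(np.arctan2(*(P[0]-P[3])[::-1])),np.degrees(np.arctan2(*(P[1]-P[2])[::-1])))
E
python3 plan.py 565.5 -386.5 -33 5
```

```text
[[ 595.8 -365.3]
 [ 599.6 -402.8]
 [ 537.2 -409.5]
 [ 535.  -370.6]] [ 566.9 -387.1] [61.1 37.8 62.8 39. ]
4.957617085523337 6.110523248681838
t 32.1 tcp [ 483.4 -382.5   97.8] yaw 5.05 tilt [ 0.02 -0.  ] gap 86.8 F [ 0.5  0.8 -0.1] 0.0
units after turn: x 3.26 y 0.44 z 5.23  turn first z 0.01
```

View pics/t5.png

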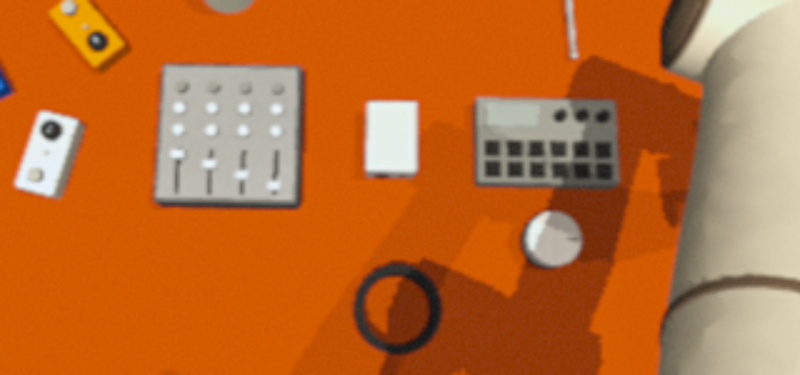

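The top view shows the DI box standing square between mixer and drum machine (crop 391,138), the knob in front of the drum machine at (552,239), and the tape untouched.

```bash
python3 -m creep '{"steps":[87,0.82,0.12,0,0,0,-0.03, 87,0.82,0.12,0,0,0,0, 87,0.82,0.12,0.2,0,0,0, 87,0.82,0.12,0.6,0,0,0, 87,0,0,0.9,0,0,0, 87,0,0,0.9,0,0,0, 87,0,0,0.9,0,0,0, 87,0,0,0.8,0,0,0, 87,0,0,0.5,0,0,0, 87,0,0,0.25,0,0,0, 87,0,0,0.1,0,0,0, 87,0,0,0,0,0,0]}' 20
python3 -m creep '{"steps":[25,0,0,0,0,0,0, 25,0,0,0,0,0,0, 25,0,0,0,0,0,0, 25,0,0,0,0,0,0, 25,0,0,0,0,0,0, 25,0,0,0,0,0,0, 25,0,0,0,0,0,0, 25,0,0,0,0,0,0, 25,0,0,0,0,0,0]}' 20
python3 plan.py 565.5 -386.5 -33 5
```

```text
time: 33.3
tcp_pos: [566.2, -388.1, -30.7]
eef_rot: [0.999, 0.045, 0.0, 0.0]
force: [-0.1, -0.4, 0.8]
finger_gap: 86.7
finger_force: 0.0
time: 34.2
tcp_pos: [565.7, -387.9, -31.3]
eef_rot: [0.999, 0.045, -0.0, -0.0]
force: [-0.7, 0.9, 0.3]
finger_gap: 39.6
finger_force: 20.0
t 34.2 tcp [ 565.7 -387.9  -31.3] yaw 5.16 tilt [-0.01  0.  ] gap 39.6 F [-0.7  0.9  0.3] 20.0
units after turn: x -0.00 y -0.06 z 0.07  turn first z 0.03
```

```bash
python3 -m creep '{"steps":[25,0,0,-0.4,0,0,0, 25,0,0,-0.8,0,0,0, 25,0,0,-1,0,0,0, 25,0,0,-1,0,0,0, 25,0,0,-1,0,0,0, 25,0,0,-0.8,0,0,0.56, 25,0,0,-0.3,0,0,0.57, 25,0,0,0,0,0,0, 25,0,0,0,0,0,0]}' 20
python3 plan.py 569.5 -0.4 100 -1.6
```

```text
time: 35.1
tcp_pos: [565.4, -387.7, 101.1]
eef_rot: [1.0, -0.014, -0.0, -0.0]
force: [-0.6, 1.0, -1.3]
finger_gap: 39.7
finger_force: 20.0
t 35.1 tcp [ 565.4 -387.7  101.1] yaw -1.56 tilt [-0.02  0.03] gap 39.7 F [-0.6  1.  -1.3] 20.0
units after turn: x -0.27 y -15.49 z 0.04  turn first z 0.01
```

```bash
python3 -m creep '{"steps":[25,-0.02,-0.97,0,0,0,0, 25,-0.02,-0.97,0,0,0,0, 25,-0.02,-0.97,0,0,0,0, 25,-0.02,-0.97,0,0,0,0, 25,-0.02,-0.97,0,0,0,0, 25,-0.02,-0.97,0,0,0,0, 25,-0.02,-0.97,0,0,0,0, 25,-0.02,-0.97,0,0,0,0, 25,-0.02,-0.97,0,0,0,0, 25,-0.02,-0.97,0,0,0,0, 25,-0.02,-0.97,0,0,0,0, 25,-0.02,-0.97,0,0,0,0]}' 20
python3 -m creep '{"steps":[25,0,-0.97,0,0,0,0, 25,0,-0.97,0,0,0,0, 25,0,-0.97,0,0,0,0, 25,0,-0.94,0,0,0,0, 25,0,0,0,0,0,0, 25,0,0,0,0,0,0]}' 20
python3 plan.py 569.5 -0.4 15 -1.6
python3 - <<'E'
from seg import *
T=vision.get_image('top');S=vision.get_image('side')
cv2.imwrite('pics/r6.png',np.hstack([cv2.resize(S['color'][130:230,200:300,::-1],(400,400),interpolation=2),cv2.resize(T['color'][150:250,230:330,::-1],(400,400),interpolation=2)]))
E
```

```text
time: 36.3
tcp_pos: [567.1, -95.9, 100.1]
eef_rot: [1.0, -0.014, -0.001, 0.0]
force: [0.1, -0.1, -1.5]
finger_gap: 39.7
finger_force: 20.0
time: 36.9
tcp_pos: [570.1, -0.5, 100.4]
eef_rot: [1.0, -0.013, -0.001, 0.0]
force: [1.0, 0.1, -0.7]
finger_gap: 40.0
finger_force: 20.0
t 36.9 tcp [ 5.701e+02 -5.000e-01  1.004e+02] yaw -1.53 tilt [-0.11 -0.03] gap 40.0 F [ 1.   0.1 -0.7] 20.0
units after turn: x -0.02 y -0.00 z 3.42  turn first z 0.01
```

View pics/r6.png

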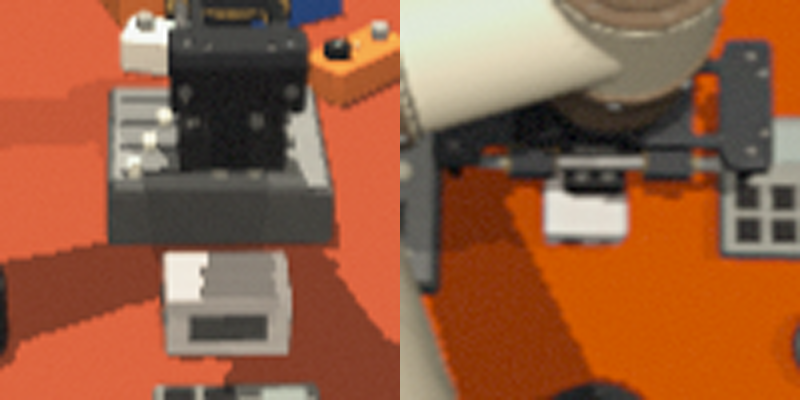

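The receiver is held above the DI box (side crop 235,120; DI at 228,300), and both views agree on alignment. Lowering onto it.

```bash
python3 -m creep '{"steps":[25,-0.01,0,0.5,0,0,0, 25,0,0,0.9,0,0,0, 25,0,0,0.9,0,0,0, 25,0,0,0.5,0,0,0, 25,0,0,0.3,0,0,0, 25,0,0,0.2,0,0,0, 25,0,0,0.05,0,0,0, 25,0,0,0,0,0,0, 25,0,0,0,0,0,0]}' 20
python3 plan.py 569.5 -0.4 13.7 -1.6
```

```text
time: 37.9
tcp_pos: [571.1, -0.5, 18.2]
eef_rot: [1.0, -0.014, 0.001, -0.0]
force: [-0.9, 0.5, -1.9]
finger_gap: 39.9
finger_force: 20.0
t 37.9 tcp [ 5.711e+02 -5.000e-01  1.820e+01] yaw -1.61 tilt [0.09 0.02] gap 39.9 F [-0.9  0.5 -1.9] 20.0
units after turn: x -0.06 y -0.00 z 0.18  turn first z -0.00
```

```bash
python3 -m creep '{"steps":[25,-0.02,0,0.08,0,0,0, 25,0,0,0.06,0,0,0, 25,0,0,0,0,0,0, 25,0,0,0,0,0,0]}' 20
python3 plan.py
python3 -m creep '{"steps":[25,0,0,0.03,0,0,0, 25,0,0,0,0,0,0, 60,0,0,0,0,0,0, 60,0,0,0,0,0,0, 60,0,0,0,0,0,0, 60,0,0,0,0,0,0, 60,0,0,-0.4,0,0,0, 60,0,0,-0.9,0,0,0, 60,0,0,-1,0,0,0, 60,0,0,-1,0,0,0, 87,0,0,-0.3,0,0,0]}' 20
python3 plan.py 478 403 100 -15
```

```text
time: 38.3
tcp_pos: [570.0, -0.7, 14.0]
eef_rot: [1.0, -0.014, 0.0, 0.0]
force: [-0.2, -0.0, -0.4]
finger_gap: 39.8
finger_force: 20.0
t 38.3 tcp [570.   -0.7  14. ] yaw -1.62 tilt [ 0. -0.] gap 39.8 F [-0.2 -0.  -0.4] 20.0
time: 39.4
tcp_pos: [572.1, -0.4, 107.0]
eef_rot: [1.0, -0.014, 0.003, -0.001]
force: [1.0, 0.3, -0.0]
finger_gap: 62.9
finger_force: 0.0
t 39.4 tcp [ 5.721e+02 -4.000e-01  1.070e+02] yaw -1.58 tilt [0.37 0.05] gap 62.9 F [ 1.   0.3 -0. ] 0.0
units after turn: x -7.81 y -14.61 z 0.28  turn first z 2.24
```

```bash
python3 -m creep '{"steps":[87,0,0,0,0,0,0.75, 87,0,0,0,0,0,0.75, 87,0,0,0,0,0,0.74, 87,-0.52,-0.975,0,0,0,0, 87,-0.52,-0.975,0,0,0,0, 87,-0.52,-0.975,0,0,0,0, 87,-0.52,-0.975,0,0,0,0, 87,-0.52,-0.975,0,0,0,0, 87,-0.52,-0.975,0,0,0,0, 87,-0.52,-0.975,0,0,0,0, 87,-0.52,-0.975,0,0,0,0, 87,-0.52,-0.975,0,0,0,0]}' 30
python3 -m creep '{"steps":[87,-0.52,-0.975,0,0,0,0, 87,-0.52,-0.975,0,0,0,0, 87,-0.52,-0.975,0,0,0,0, 87,-0.52,-0.975,0,0,0,0, 87,-0.52,-0.975,0,0,0,0, 87,-0.52,-0.975,0,0,0,0, 87,0,0,0,0,0,0, 87,0,0,0,0,0,0]}' 30
python3 - <<'E'
from h import *
o=ctrl.get_obs();W=vision.get_image('wrist');save(W,'w7.png',1.25)
for d in models.pinpoint(W,'pedal'):print(np.round(d['point']),round(d['confidence'],2),atz(W,*d['point'],0,o).round(1))
E
python3 wm.py 0 0 100 256 white 32; python3 plan.py 557 384.3 -30 -15
```

```text
time: 40.6
tcp_pos: [513.3, 242.5, 102.9]
eef_rot: [0.991, -0.131, -0.0, 0.0]
force: [-0.0, -0.1, -0.3]
finger_gap: 86.7
finger_force: 0.0
time: 41.4
tcp_pos: [476.0, 403.0, 102.6]
eef_rot: [0.991, -0.131, -0.0, 0.001]
force: [-0.2, 0.8, -0.7]
finger_gap: 86.7
finger_force: 0.0
[ 98. 250.] 0.87 [556.4 386.5   0. ]
[ 31. 141.] 0.87 [661.6 477.5   0. ]
[164. 147.] 0.85 [521.2 511.6   0. ]
wrist (array([555.3, 387.9]), array([82.8, 44.3]), -15.0) [222.  55.] [272. 144.]
t 41.5 tcp [476.7 402.  103.1] yaw -15.11 tilt [-0.03 -0.03] gap 86.9 F [ 0.4 -0.6 -0.3] 0.0
units after turn: x 3.29 y -0.15 z 5.32  turn first z -0.02
```

View pics/w7.png

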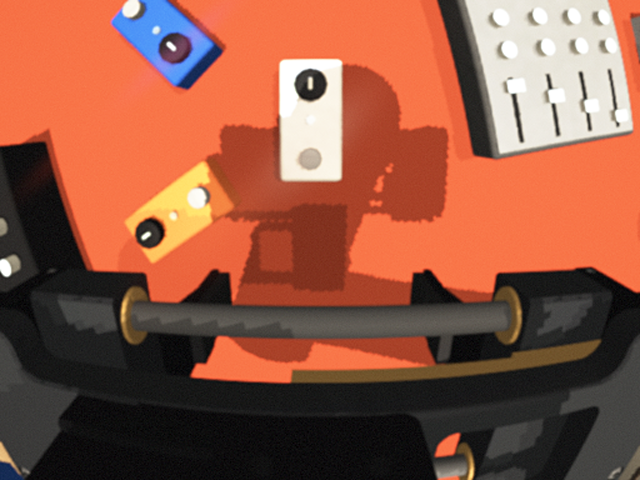

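The wrist shows the white pedal at px (310,120), square to the tool. The orange pedal's corner is at (232,205), clear of the fingers if they open to 70 mm.

```bash
python3 -m creep '{"steps":[70,0.82,-0.06,0,0,0,0, 70,0.82,-0.06,0,0,0,0, 70,0.82,-0.06,0.2,0,0,0, 70,0.81,-0.05,0.6,0,0,0, 70,0,0,0.9,0,0,0, 70,0,0,0.9,0,0,0, 70,0,0,0.9,0,0,0, 70,0,0,0.8,0,0,0, 70,0,0,0.6,0,0,0, 70,0,0,0.25,0,0,0, 70,0,0,0.1,0,0,0, 70,0,0,0,0,0,0]}' 30
python3 -m creep '{"steps":[30,0,0,0,0,0,0, 30,0,0,0,0,0,0, 30,0,0,0,0,0,0, 30,0,0,0,0,0,0, 30,0,0,0,0,0,0, 30,0,0,0,0,0,0, 30,0,0,0,0,0,0]}' 30
python3 plan.py
python3 -m creep '{"steps":[30,0,0,-0.4,0,0,0, 30,0,0,-0.8,0,0,0, 30,0,0,-1,0,0,0, 30,0,0,-1,0,0,0, 30,0,0,-1,0,0,0, 30,0,0,-0.8,0,0,-0.75, 30,0,0,-0.3,0,0,-0.75, 30,0,0,0,0,0,-0.74, 30,0,0,0,0,0,0]}' 30
python3 plan.py 684.8 -3.4 100 -1.6
```

```text
time: 42.75
tcp_pos: [557.5, 387.5, -27.5]
eef_rot: [0.991, -0.131, 0.0, -0.0]
force: [-0.4, -0.2, -0.8]
finger_gap: 69.4
finger_force: 0.0
time: 43.45
tcp_pos: [557.4, 387.9, -27.6]
eef_rot: [0.991, -0.131, 0.0, -0.0]
force: [-0.0, 0.6, 2.7]
finger_gap: 44.8
finger_force: 30.0
t 43.5 tcp [557.4 387.9 -27.6] yaw -15.05 tilt [0.05 0.05] gap 44.8 F [-0.   0.6  2.7] 30.0
time: 44.35
tcp_pos: [556.5, 386.8, 104.4]
eef_rot: [1.0, -0.014, -0.001, 0.0]
force: [-0.1, 0.0, -2.4]
finger_gap: 44.8
finger_force: 30.0
t 44.4 tcp [556.5 386.8 104.4] yaw -1.65 tilt [-0.08 -0.04] gap 44.8 F [-0.1  0.  -2.4] 30.0
units after turn: x 5.57 y 15.46 z 0.17  turn first z -0.01
```

```bash
python3 -m creep '{"steps":[30,0.35,0.966,0,0,0,0, 30,0.35,0.966,0,0,0,0, 30,0.35,0.966,0,0,0,0, 30,0.35,0.966,0,0,0,0, 30,0.35,0.966,0,0,0,0, 30,0.35,0.966,0,0,0,0, 30,0.35,0.966,0,0,0,0, 30,0.35,0.966,0,0,0,0, 30,0.35,0.966,0,0,0,0, 30,0.35,0.966,0,0,0,0, 30,0.35,0.966,0,0,0,0, 30,0.35,0.966,0,0,0,0]}' 30
python3 -m creep '{"steps":[30,0.35,0.966,0,0,0,0, 30,0.35,0.966,0,0,0,0, 30,0.35,0.966,0,0,0,0, 30,0.35,0.966,0,0,0,0, 30,0,0,0,0,0,0, 30,0,0,0,0,0,0]}' 30
python3 plan.py 685.5 -3.7 -27.5 -1.6
```

```text
time: 45.55
tcp_pos: [653.2, 93.4, 103.6]
eef_rot: [1.0, -0.015, -0.001, 0.0]
force: [-0.4, 0.7, -2.6]
finger_gap: 44.8
finger_force: 30.0
time: 46.15
tcp_pos: [685.3, -3.5, 103.4]
eef_rot: [1.0, -0.016, -0.001, 0.0]
force: [-0.4, 0.1, -2.9]
finger_gap: 44.9
finger_force: 30.0
t 46.1 tcp [685.3  -3.5 103.4] yaw -1.78 tilt [-0.13 -0.  ] gap 44.9 F [-0.4  0.1 -2.9] 30.0
units after turn: x 0.01 y 0.01 z 5.24  turn first z -0.03
```

```bash
python3 -m creep '{"steps":[30,0,0,0.5,0,0,0, 30,0,0,0.9,0,0,0, 30,0,0,0.9,0,0,0, 30,0,0,0.9,0,0,0, 30,0,0,0.8,0,0,0, 30,0,0,0.6,0,0,0, 30,0,0,0.3,0,0,0, 30,0,0,0.15,0,0,0, 30,0,0,0,0,0,0, 30,0,0,0,0,0,0]}' 30
python3 plan.py 685.5 -3.7 -27.5 -1.6
```

```text
time: 47.15
tcp_pos: [686.9, -2.7, -20.8]
eef_rot: [1.0, -0.014, 0.001, -0.0]
force: [0.4, -0.4, -1.7]
finger_gap: 44.6
finger_force: 30.0
t 47.1 tcp [686.9  -2.7 -20.8] yaw -1.61 tilt [0.11 0.01] gap 44.6 F [ 0.4 -0.4 -1.7] 30.0
units after turn: x -0.06 y 0.04 z 0.27  turn first z -0.00
```

```bash
python3 -m creep '{"steps":[30,-0.03,0.02,0.1,0,0,0, 30,0,0,0.08,0,0,0, 30,0,0,0.06,0,0,0, 30,0,0,0,0,0,0, 30,0,0,0,0,0,0]}' 30
python3 plan.py
python3 -m creep '{"steps":[30,0,0,0.04,0,0,0, 30,0,0,0,0,0,0, 70,0,0,0,0,0,0, 70,0,0,0,0,0,0, 70,0,0,0,0,0,0, 70,0,0,-0.3,0,0,0, 70,0,0,-0.7,0,0,0, 70,0,0,-1,0,0,0, 70,0,0,-1,0,0,0, 70,0,0,-1,0,0,0, 70,0,0,-1,0,0,0, 70,0,0,-1,0,0,0]}' 30
python3 -m creep '{"steps":[70,-0.2,-1,0,0,0,0, 70,-0.2,-1,0,0,0,0, 70,-0.2,-1,0,0,0,0, 70,-0.2,-1,0,0,0,0, 70,-0.2,-1,0,0,0,0, 70,-0.2,-1,0,0,0,0, 70,-0.2,-1,0,0,0,0, 70,-0.2,-1,0,0,0,0, 70,-0.2,-1,0,0,0,0, 70,-0.2,-1,0,0,0,0, 70,-0.2,-1,0,0,0,0, 70,-0.2,-1,0,0,0,0]}' 30
python3 - <<'E'
from seg import *
T=vision.get_image('top');S=vision.get_image('side')
for n,r,c,k,z in(('mixer',194,211,'grey',45),('drum',197,338,'grey',32),('di/receiver',195,276,'white',45),('pedal',161,276,'white',32),('knob',236,341,'white',45)):
    p,_=blob(T,r,c,k);print(n,rect(T,p,z))
for n in('receiver','di_box','pedal','volume_knob','tape_roll','mug'):
    for I in (T,S):
        print(n,[(np.round(d['point']).tolist(),round(d['confidence'],2),atz(I,*d['point'],45 if n=='receiver' else 0).round(1)[:2].tolist()) for d in models.pinpoint(I,n)[:5] if abs(atz(I,*d['point'],0)[1])<230])
cv2.imwrite('pics/f8.png',np.hstack([cv2.resize(T['color'][130:270,230:370,::-1],(480,480),interpolation=2),cv2.resize(S['color'][140:220,230:310,::-1],(320,480),interpolation=2)]))
E
```

```text
time: 47.65
tcp_pos: [685.5, -3.4, -27.5]
eef_rot: [1.0, -0.014, 0.0, 0.0]
force: [-0.3, -1.0, -0.5]
finger_gap: 44.7
finger_force: 30.0
t 47.6 tcp [685.5  -3.4 -27.5] yaw -1.62 tilt [ 0.01 -0.  ] gap 44.7 F [-0.3 -1.  -0.5] 30.0
time: 48.85
tcp_pos: [685.4, -3.3, 122.8]
eef_rot: [1.0, -0.014, 0.0, -0.0]
force: [-0.5, 0.7, -0.2]
finger_gap: 70.1
finger_force: 0.0
time: 50.05
tcp_pos: [633.7, 299.4, 121.7]
eef_rot: [1.0, -0.014, 0.0, -0.0]
force: [0.8, -0.9, -0.4]
finger_gap: 70.2
finger_force: 0.0
mixer (array([575.7, 178.2]), array([159.5, 156.7]), 88.4)
drum (array([ 564.2, -178.1]), array([160.6, 101. ]), 88.3)
di/receiver (array([568.4,  -2.5]), array([83.9, 57.5]), -1.4)
pedal (array([682.8,  -5.4]), array([96.7, 47. ]), -1.4)
knob (array([ 454.4, -177.5]), array([60.7, 60.3]), -61.3)
receiver [([198.0, 275.0], 0.7, [559.7, 1.1])]
receiver [([198.0, 257.0], 0.57, [573.8, 0.0])]
di_box [([198.0, 277.0], 0.62, [569.4, -7.1])]
di_box [([212.0, 259.0], 0.93, [580.2, -0.8])]
pedal [([159.0, 278.0], 0.57, [687.3, -11.7]), ([198.0, 337.0], 0.15, [565.7, -182.7])]
pedal [([212.0, 301.0], 0.65, [691.7, -3.4])]
volume_knob [([236.0, 340.0], 0.94, [456.3, -185.7]), ([198.0, 336.0], 0.71, [568.4, -178.2])]
volume_knob [([259.0, 208.0], 0.94, [449.4, -176.4])]
tape_roll [([264.0, 278.0], 0.82, [380.9, -6.5])]
tape_roll [([213.0, 183.0], 0.79, [380.8, 6.6])]
mug [([132.0, 211.0], 0.84, [773.7, 187.9])]
mug [([179.0, 315.0], 0.92, [759.2, 159.8])]
```

View pics/f8.png

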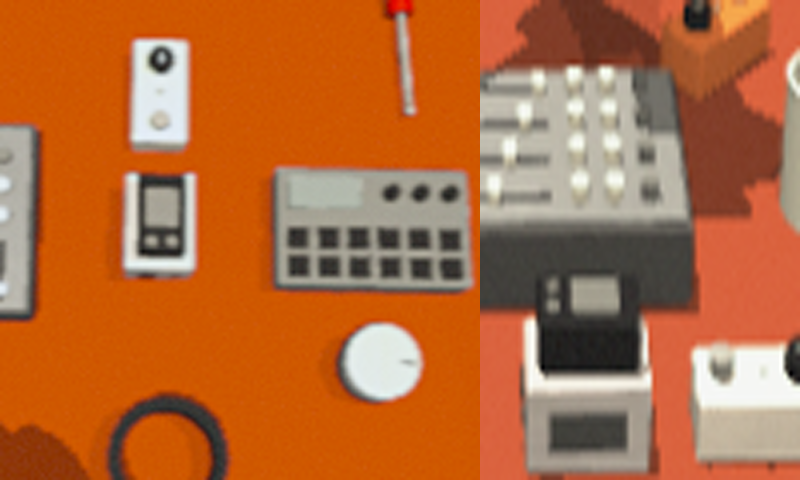

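The views show the pedal (160,95) straight behind the DI box (160,225), with the receiver centred and level on it. The knob (380,362) stands in front of the drum machine, and the tape, mug and screwdriver are in place. All measurements are within about 3 mm of target.

```bash
python3 -c "
from plant import order
print(order.hand_in())"
```

```text
the job is handed in; nothing more can be done
None
```

The job is handed in: DI box, pedal, receiver and volume controller all stand in their places, within about 3 mm of target by the final camera check; the tape roll, mug and screwdriver were left alone, and the judge returned no verdict.

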